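# Isolate the power dock, eject the finned module and lay it in the service tray

### The job

Switch the dock's power off at the bench isolator, then push the spring ejector behind the finned power module fully forward to free it, draw it out and lay it down gently, fins up, on the foam pad in the service tray. Leave the isolator off, let the ejector spring back home, leave the module with the round fan grille in its bay, and do not disturb the other things on the bench.

Things in the scene. Friction and masses are not known exactly. Their poses are not given: they have to be found in the camera images.
- dock: Two-bay power dock, black sheet steel, fixed to the bench. Origin: centre of its underside, z up. Bays open to -x; centre lines y = +0.035 (bay a) and -0.035 (bay b). Base plate 12 mm thick, 150 wide, x -0.062 to 0.106. Bay walls x -0.060 to 0.100, 64 high. Rear plate x 0.100 to 0.106, 58 high; spring barrels behind it to x 0.164, 48 high. A side leaf-spring detent holds each module.
- mouth_a (a point): Middle of bay a's mouth (dock x -0.060, y 0.035) on the bay floor, 12 mm above the bench; dock axes, -x is out. Bay 64 mm wide; a 44 wide, 12 high landing tongue runs 33 mm out from it. Inward lips on the wall tops (underside 60.5 mm above the bench, back to dock x 0.060, 4 mm over each module edge) stop lifting: draw a module out level until its rear is past the mouth.
- mouth_b (a point): Middle of bay b's mouth (dock x -0.060, y -0.035); the same as mouth_a.
- module: The wanted finned power module: aluminium box 130 (x) x 58 (y) x 46 (z) mm, 0.3 to 0.62 kg, six straight fins 10 mm high along its top within 22 mm of the centre line. Origin: centre of underside (mass centred); front -x. Home in either bay: dock x 0, y +-0.035, z 0.012, same axes, front 5 mm proud of the walls. Flat sides with a 2 mm rib at x 0.030; grip the 58 mm width ahead of it.
- spare: The module that stays in the other bay: same box of 130 x 58 x 46 mm, but with a round fan grille on a flat top. Origin: centre of its underside.
- ejector_a (a joint): Spring ejector slide of bay a, in m: 0 home, 0.058 fully pushed towards the mouth (dock -x). Its block stands 3 mm behind a seated module and pushes it ahead; full travel leaves the module 55 mm out, at dock x -0.055, where it stays. Return spring 2.7 N at home, 8 N at full travel; 10 to 20 N with a module. Springs home by itself when let go.
- ejector_b (a joint): Spring ejector slide of bay b, the same as ejector_a.
- ejector_a_tab (a point): Upright black thumb tab of ejector a, 32 mm wide (dock y), 10 thick (dock x), free from 50 mm up to its top 104 mm above the bench. This point is its middle, 90 mm above the bench, at dock x 0.078 when home; dock axes; moves with the slide. Push it from behind (its +x side) with shut fingers, tips 65 mm or more above the bench, or pinch it.
- ejector_b_tab (a point): Thumb tab of ejector b, the same shape.
- isolator (a joint): Rotary handle of the bench isolator, rad, growing anticlockwise seen from above: 0 = on (start), 1.571 = off. It snaps to the nearer end (detent torque 0.15 N m at the ends, none half-way): turn it a quarter turn anticlockwise to switch off.
- isolator_grip (a point): Middle of the isolator's black bar handle, 84 mm above the bench, on its vertical turning axis; turns with it. The bar runs along this point's x, 66 mm long, 16 wide, from 67 to 95 mm above the bench; a white line marks its +x end. Below: fixed grey housing 90 x 90 mm, 60 high. On, the white line points at the housing's cable gland; off, it stands a quarter turn anticlockwise.
- tray: Grey service tray fixed to the bench, outside 172 (x) x 226 (y) x 20 (z) mm, walls and floor 4 mm. A full-height divider along x makes two halves of 164 x 107 mm, centred at y +0.055 and -0.055. Origin: centre of its underside.
- pad: Dark foam pad, 150 (x) x 96 (y) x 6 (z) mm, fixed in either half of the tray, tray axes, nearly filling it. Origin: centre of its underside, 4 mm above the bench. The finned module fits on it lengthwise, either way round.
- fan: Loose black axial fan, 80 x 80 x 25 mm, lying in the tray's other half. Origin: centre of its underside.
- tin: Round white tin, 114 mm across, 66 mm high, standing. Origin: centre of its underside.
- bottle: Clear solvent bottle with black cap, 64 mm across, 190 mm high, standing. Origin: centre of its underside.
- vase: Printed orange vase, 68 mm across at most, 115 mm high, standing. Origin: centre of its underside.
- scraper: Print scraper lying flat, 160 mm long. Origin: on its underside near its middle; long axis x.
- spool: Small filament spool lying flat, 160 mm across, 62 mm high. Origin: centre of its underside.
- caliper: Digital caliper lying flat, about 190 mm long (x), 11 mm high. Origin: on its underside near its middle.
Things that resemble listed ones, but are neither listed nor needed, are in the scene too. What is meant by the part that bears isolator is not turquoise, and is the smaller of those in its own colour.

How it is judged:
On the way, in this order (a step that is already met when the one before it is completed fails the run):
1. the isolator is turned off while the finned module is still home in its bay (value of joint isolator above 1.42 rad and x of module in the frame of dock above -0.01 m), for 0.2 s.
2. an ejector slide is pushed fully forward (50 mm or more) with the finned module pushed 45 mm or more out of its bay ahead of it (((value of joint ejector_a above 0.05 m and x of module in the frame of dock between -0.075 and -0.045 m) or (value of joint ejector_b above 0.05 m and x of module in the frame of dock between -0.075 and -0.045 m))), for 0.1 s.
At the end, for the whole second after the job is handed in: Isolator off (within 0.15 rad); both ejectors home (within 6 mm); finned module flat on the pad, fins up (tilt under 0.08 rad, within 20 mm lengthwise and 28 mm across of the pad centre, underside 3 mm below to 4 mm above its top), at rest; grille module still home (12 mm) (value of joint isolator above 1.42 rad and value of joint each of ejector_a, ejector_b below 0.006 m and x of module in the frame of pad between -0.02 and 0.02 m and y of module in the frame of pad between -0.028 and 0.028 m and z of module in the frame of pad between 0.003 and 0.01 m and angle between module's own z axis and vertical below 0.08 rad and linear speed of module below 0.02 m/s and angular speed of module below 0.2 rad/s and x of spare in the frame of dock between -0.012 and 0.008 m); the robot touches nothing.
It fails at once if the finned module is moved more than 15 mm out of its bay while the isolator is not off (value of joint isolator below 1.2 rad and x of module in the frame of dock below -0.015 m).
It fails at once if the module with the fan grille is moved more than 20 mm (distance of spare from where it was at the start of the episode above 0.02 m).
It fails at once if the finned module is dropped: it moves faster than 0.45 m/s (a fall of about 10 mm) out of the dock with no finger on it (contact force between the fingers and module below 0.5 N and x of module in the frame of dock below -0.12 m and linear speed of module above 0.45 m/s).
It fails at once if another thing on the bench is moved more than 30 mm (distance of any of tin, bottle, vase, scraper, spool, caliper, fan from where it was at the start of the episode above 0.03 m).
It fails at once if the bottle or the vase is tipped (angle between any of bottle, vase's own z axis and vertical above 0.35 rad).
It also fails if it takes over 64 s, if anything falls off the work surface, if the arm or the gripper's body presses on something with over 40 N, if the wrist force passes 120 N, or if a joint passes its speed limit or range.

### The arm

A 6-joint arm with a two-finger parallel gripper is mounted at the origin on the work surface. World frame = base frame: x ahead of the robot, y to its left, z up, the work surface at z = 0. Lengths are in m, angles in rad, forces in N, time in s.
With the tool pointing down it reaches from about 0.375 to 0.975 m from the base axis. Payload 3.8 kg.
Tool frame: the origin (TCP) lies at the very end of the fingers, on their centre line; the grasp point (between the pads) lies 19 mm behind it; z points along the fingers, y is the line along which they close (so a half turn about z gives the same grasp; the last joint's range is limited). The gripper opens to 85 mm and grips with 20 to 120 N. Pads are 22 mm wide; open, the fingers measure 114 mm over their backs; the gripper's body (76 mm by 85 mm) begins 54 mm behind the grasp point. The pads swing forward as they close: fully open they stand 13 mm farther back than shut.
Start: joints at [1.221, 0.264, 1.604, -0, 1.274, -0.037], TCP at [0.208, 0.642, 0.231] pointing down, gripper open.
Joint ranges: [-2.63, 2.63], [-0.94, 2.18], [0.31, 2.57], [-1.31, 4.45], [0, 2.66], [-2.55, 2.55]. Speed limits (rad/s): [2.57, 2.57, 3.14, 3.14, 3.14, 3.14].

### API

Orientations are given as a rotation vector (axis times angle).
In Python, from workcell import bot, vision gives the robot as it stands. The module is installed in compiled form; this text tells all that it offers.
- The arm moves only by the tool play_rows, never from a script. Its argument "moves" is a list that holds one entry, the list of rows, each a list of 7 numbers: the turn, a rotation vector about the tool's x, y, z as a fraction of full scale, then the shift along the tool's x, y, z as a fraction of full scale, then the finger opening in mm, from 0 to 85.4. In form: [[[ax, ay, az, x, y, z, jaw], ...]]. A call has 1 to 5 rows; each row shifts and turns the commanded pose from where the row before left it, along the tool's axes as they then stand; what a row does not reach is not made up. Full scale, the value 1, is 0.1 m for a shift and 0.5 rad for a turn. A row lasts 1/12 s, in which the tool goes at most 41.7 mm and 7.16 degrees, less where a joint would pass 70% of its speed; a pose out of reach is approached as far as the arm can. A call with a number of a shift or a turn outside -1 to 1 is refused whole. A call with a gripper value outside its range is refused whole. The fingers move at their own pace and stop on an object; "newtons" is the grip in N (left out, the last holds). Time passes only in rows, so rows that do not move let the fingers close. It gives the time, the measured TCP pose, the force, the opening and the grip force at its end, in the units of the state.
- bot.read_state(): the state, without advancing time (a new reading comes with each control period).
- vision.read_camera(name): name is "scene" or "side" or "wrist"; returns a dict with "image" (384x512x3 uint8, red, green, blue), "depth" (384x512 float32, m along the optical axis (not along the pixel's ray), 0 where there is no reading), "K" (3x3 intrinsics, pixels), "dist" ([k1, k2, p1, p2, k3] as OpenCV has them; the pictures are not rectified), "R" (3x3) and "t" (3): a world point X has camera coordinates R X + t. Camera axes: x right, y down, z forward; pixel columns grow to the right and rows downward; lengths in m; the calibration is good to about 2 mm. A picture is of the moment at which its call begins.
- bot.finish_job(): hands the job in; it is judged then, once.
The state is a dict: "time": time; "q": joint angles; "joint_vel": joint speeds; "joint_torque": joint torques, N m; "tool_pos": TCP position; "tcp_rot": TCP orientation; "wrist_force": force on the tool from outside, world axes, zero at the start; "torque": the same for the moment, N m; "width": opening from 0.0 (shut) to 1.0 (fully open); "grip_force": force on a finger pad.
Only numpy, scipy, OpenCV 4.12 (cv2) and the standard library are available. Lean on these libraries where they do the work, as an engineer would, in place of code of your own. Each camera call takes 0.05 s, during which the arm holds its last target. There are 200 camera calls.

## Working session

There is one attempt and no reset: what is moved stays moved. The work goes in short steps, Python scripts to look and compute and a tool call to move; the robot and the scene stay as the last step left them, time stands still between calls to the robot, and variables do not carry over. Pictures are saved under pics/ and viewed, at most 10 in all, crops included, and the job is handed in when it is done.

Besides the shell and the picture viewer there is one more tool, called after "Emit:" by a JSON object that holds its "fn" and its "kwargs". play_rows: Moves the arm, as the interface text tells. Its arguments: {"type":"object","properties":{"moves":{"type":"array","items":{"type":"array","items":{"type":"array","items":{"type":"number"}}}},"newtons":{"type":"number"}},"required":["moves"]}

```bash
mkdir -p pics
cat > h.py <<'E'
import numpy as np, cv2
from workcell import bot, vision
from scipy.spatial.transform import Rotation as Ro
def cam(n):
    return vision.read_camera(n)
def world(c):
    h,w=c['depth'].shape
    u,v=np.meshgrid(np.arange(w),np.arange(h))
    p=cv2.undistortPoints(np.stack([u,v],-1).reshape(-1,1,2).astype(float),c['K'],np.array(c['dist'])).reshape(h,w,2)
    z=c['depth']
    P=np.dstack([p[...,0]*z,p[...,1]*z,z])
    W=(P-np.array(c['t']))@np.array(c['R'])
    W[z==0]=np.nan
    return W
def save(n,img): cv2.imwrite('pics/'+n+'.png',img[...,::-1])
E
python3 - <<'E'
from h import *
import pickle
ims=[]
for n in ['scene','side']:
    c=cam(n); pickle.dump(c,open(n+'.pkl','wb')); 
    save(n,cv2.resize(c['image'],(800,600),interpolation=cv2.INTER_CUBIC)); print(n,-np.array(c['R']).T@c['t'])
print(bot.read_state())
E
```

```text
scene [1.10973252 0.6308282  1.17431483]
side [-0.01753892 -0.81847794  1.05526902]
{'time': 0.1, 'q': array([ 1.22111913e+00,  2.64703627e-01,  1.60526589e+00, -2.17348433e-05,
        1.27372585e+00, -3.69013029e-02]), 'joint_vel': array([ 2.34928295e-04, -6.92536173e-04, -3.46563380e-03,  3.40716740e-05,
        4.63667433e-04, -6.43524927e-04]), 'joint_torque': array([-5.32576796e-04, -5.16703534e+01, -3.68593633e+01, -8.99311431e-05,
        6.30950250e-03, -1.20989800e-06]), 'tool_pos': array([0.2074734 , 0.6416056 , 0.23005379]), 'tcp_rot': array([-0.4892371 , -3.10287469,  0.00324729]), 'wrist_force': array([ 0.04098321, -0.65462204, -0.07397944]), 'torque': array([ 0.045435  , -0.00481847, -0.04783348]), 'grip_force': 0.0, 'width': 0.9992088536428071}
```

View pics/scene.png

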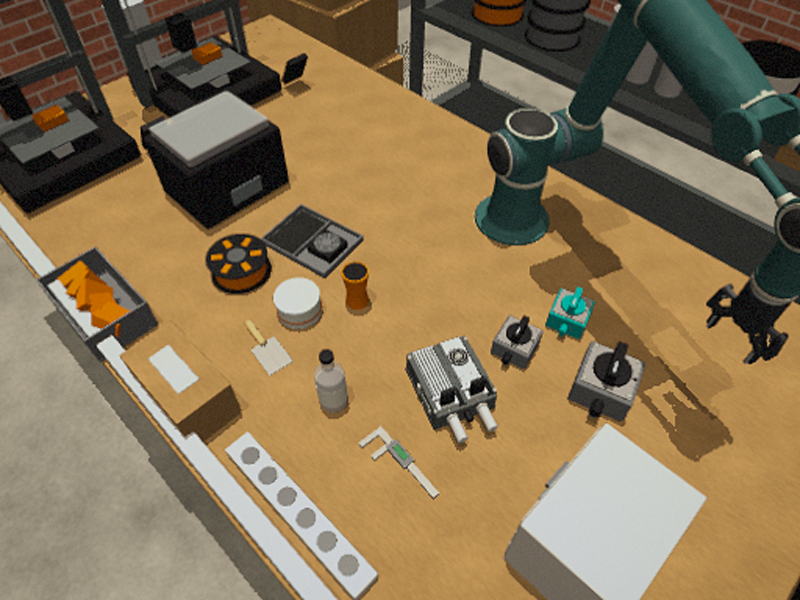

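View pics/side.png

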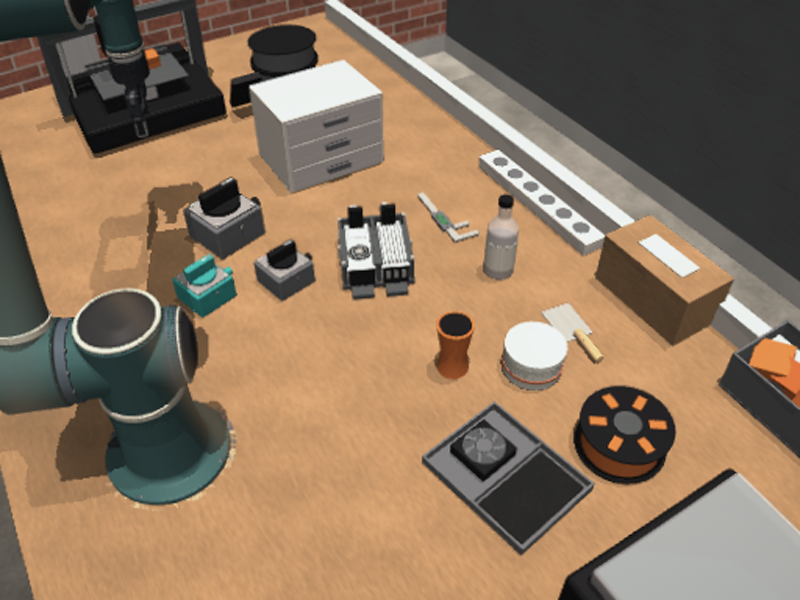

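Candidates for the isolator (scene, 800x600): small grey (517,340), turquoise (570,310) and large grey (607,380). I pick the small grey one, since it isn't turquoise and is the smaller of the grey pair. For the module, the finned one is at (437,378) and the grille one at (460,356). I'll check these in one close crop and measure them.

Run:
```python
from h import *
import pickle
S=pickle.load(open('scene.pkl','rb'));D=pickle.load(open('side.pkl','rb'))
a=cv2.resize(S['image'][185:285,250:420],None,fx=4,fy=3*4/4*1,interpolation=2) if 0 else cv2.resize(S['image'][185:285,250:420],(510,300),interpolation=2)
b=cv2.resize(D['image'][108:208,108:278],(510,300),interpolation=2)
save('crop1',np.vstack([a,b]))
A=[world(S),world(D)]
pts=np.concatenate([w.reshape(-1,3) for w in A]); col=np.concatenate([c['image'].reshape(-1,3) for c in (S,D)])
ok=~np.isnan(pts[:,0]); pts,col=pts[ok],col[ok]
np.savez('pts.npz',p=pts,c=col)
# coarse positions
for n,w,(u,v) in [('small',A[0],(517,330)),('smallS',A[1],(285,253)),('fin',A[0],(440,378)),('grille',A[0],(458,356)),('pad',A[0],(297,232)),('padS',A[1],(535,495)),('fan',A[0],(326,245)),('vase',A[0],(355,270)),('tin',A[0],(298,290)),('bottle',A[0],(326,356)),('bottleS',A[1],(505,202)),('tabL',A[0],(447,395)),('tabR',A[0],(475,384)),('big',A[0],(615,355)),('turq',A[0],(573,298)),('cal',A[0],(402,455))]:
    print(n,np.round(w[int(v*.64),int(u*.64)],3))
# top-down orthographic map
x0,x1,y0,y1=0.2,1.0,-0.45,0.5
r=800
m=(pts[:,2]>-.02)&(pts[:,2]<.25)
o=np.argsort(pts[m][:,2]); p=pts[m][o];c=col[m][o]
img=np.zeros((600,800,3),np.uint8); s=640
u=((y1-p[:,1])*s).astype(int);v=((x1+0.0-p[:,0])*s).astype(int)
k=(u>=0)&(u<798)&(v>=0)&(v<598)
for du in (0,1):
  for dv in (0,1): img[v[k]+dv,u[k]+du]=c[k]
save('top',img[:, :640])
```

```text
small [0.375 0.284 0.1  ]
smallS [0.359 0.283 0.078]
fin [0.566 0.228 0.056]
grille [0.499 0.223 0.066]
pad [ 0.475 -0.392  0.006]
padS [ 0.481 -0.391  0.007]
fan [ 0.463 -0.282  0.028]
vase [ 0.516 -0.098  0.116]
tin [ 0.634 -0.184  0.065]
bottle [0.756 0.081 0.192]
bottleS [0.744 0.072 0.189]
tabL [0.606 0.282 0.099]
tabR [0.546 0.308 0.102]
big [0.302 0.483 0.133]
turq [0.199 0.317 0.092]
cal [0.741 0.284 0.013]
```

View pics/crop1.png

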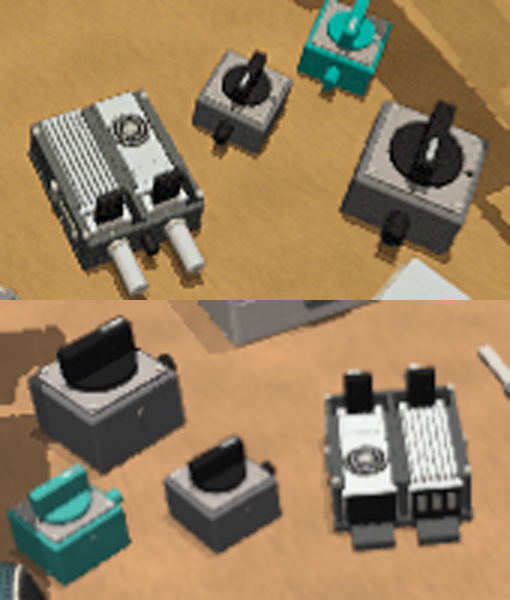

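View pics/top.png

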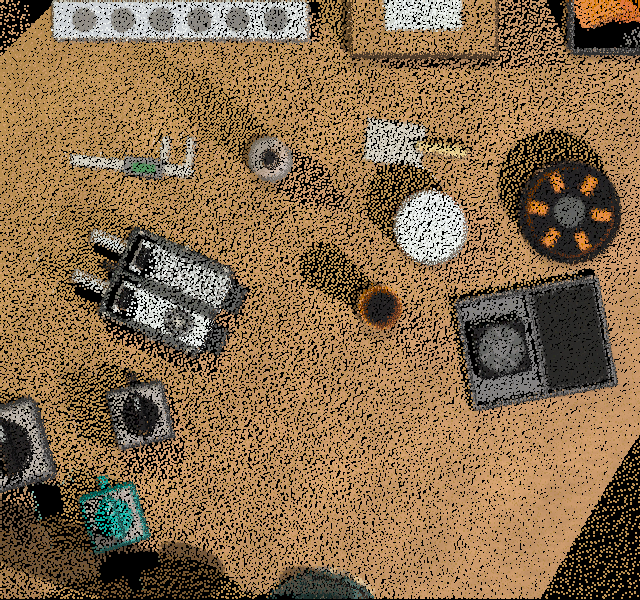

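Run:
```python
from h import *
d=np.load('pts.npz');p=d['p'];c=d['c'].astype(int)
def sel(cx,cy,r,z0,z1): return (np.hypot(p[:,0]-cx,p[:,1]-cy)<r)&(p[:,2]>z0)&(p[:,2]<z1)
def rect(m,n):
    q=p[m][:,:2]; 
    # trim isolated points
    from scipy.spatial import cKDTree
    t=cKDTree(q); k=np.array([len(x) for x in t.query_ball_point(q,.006)]); q=q[k>=3]
    (cx,cy),(w,h),a=cv2.minAreaRect((q*1000).astype(np.float32)); print(n,len(q),'c',round(cx,1),round(cy,1),'wh',round(w,1),round(h,1),'ang',round(a,1))
    return q
print('floor z',np.median(p[sel(.5,.0,.05,-.02,.02),2]))
for z0,z1 in [(.05,.066)]: rect(sel(.355,.28,.08,z0,z1),'iso housing')
for z0,z1 in [(.075,.11),(.085,.11)]:
    q=rect(sel(.355,.28,.06,z0,z1),'iso bar'); 
    e,v=np.linalg.eigh(np.cov(q.T)); print(' pca',q.mean(0),v[:,1],np.sqrt(e))
rect(sel(.55,.24,.14,.045,.075),'dock mid')
for n,cx,cy in [('tabL',.606,.282),('tabR',.546,.308)]:
    rect(sel(cx,cy,.035,.08,.12),n)
# grille/fin white region
w=sel(.55,.24,.13,.05,.08)&(c.min(1)>120)
rect(w,'white tops')
# tray: grey/dark points z<.03
t=sel(.47,-.33,.17,.013,.03); rect(t,'tray rim+fan')
rect(sel(.475,-.395,.09,.003,.013)&(c.max(1)<70),'pad')
print('padz',np.median(p[sel(.475,-.395,.03,-.01,.02),2]))
```

```text
floor z 0.0005562497626543427
iso housing 669 c 352.3 281.0 wh 94.2 90.6 ang 12.5
iso bar 231 c 352.8 279.8 wh 71.7 22.0 ang 11.1
 pca [0.35236962 0.2792736 ] [-0.96368085 -0.2670566 ] [0.00543844 0.02069851]
iso bar 171 c 353.2 280.1 wh 70.7 21.7 ang 11.1
 pca [0.35242447 0.2799292 ] [-0.96423631 -0.26504401] [0.00530895 0.01975472]
dock mid 3390 c 552.6 261.5 wh 229.4 157.6 ang 68.1
tabL 135 c 597.8 278.0 wh 19.7 35.0 ang 72.0
tabR 133 c 534.0 305.3 wh 22.2 33.8 ang 59.9
white tops 1600 c 545.3 242.6 wh 181.5 157.2 ang 66.3
tray rim+fan 2177 c 506.1 -330.9 wh 261.5 233.3 ang 10.4
pad 2459 c 473.7 -383.6 wh 175.2 136.2 ang 8.9
padz 0.009707553895098354
```

Run:
```python
from h import *
from scipy.optimize import differential_evolution as DE
d=np.load('pts.npz');p=d['p'];c=d['c'].astype(int)
def loc(q,t):
    a=np.radians(t[2]); d=q[:,:2]-t[:2]
    return np.c_[d@[np.cos(a),np.sin(a)], d@[-np.sin(a),np.cos(a)]]
def sd(l,x0,x1,y0,y1): # signed dist outside rect
    return np.maximum(np.abs(l[:,0]-(x0+x1)/2)-(x1-x0)/2, np.abs(l[:,1]-(y0+y1)/2)-(y1-y0)/2)
# dock: points z .052-.075
q=p[(np.hypot(p[:,0]-.55,p[:,1]-.25)<.17)&(p[:,2]>.053)&(p[:,2]<.075)&~((np.hypot(p[:,0]-.352,p[:,1]-.28)<.09))]
tb=p[(np.hypot(p[:,0]-.566,p[:,1]-.292)<.08)&(p[:,2]>.085)&(p[:,2]<.108)]
def f(t):
    s=sd(loc(q,t),-.062,.106,-.075,.075)
    l=loc(tb,t); s2=np.minimum(sd(l,.073,.083,-.051,-.019),sd(l,.073,.083,.019,.051))
    return np.minimum(np.maximum(s,0),.01).sum()/len(q)+1*np.minimum(np.maximum(s2,0),.01).mean()
r=DE(f,[(.5,.57),(.18,.26),(55,80)],seed=1,tol=1e-8); print('dock',r.x,r.fun,len(q),len(tb))
l=loc(q,r.x); print(np.percentile(l,[1,3,50,97,99],axis=0).round(3).tolist())
for s in (-1,1):
    k=loc(tb,r.x); k=k[k[:,1]*s>0]; print('tab',s,k.mean(0),k.min(0),k.max(0))
for s in (-1,1):
    m=(p[:,2]>.054)&(p[:,2]<.08); L=loc(p,r.x); k=m&(abs(L[:,1]-s*.035)<.02)&(abs(L[:,0])<.05); print('bay',s,'z std',p[k,2].std(),np.median(p[k,2]))
# tray
q=p[(np.hypot(p[:,0]-.47,p[:,1]+.33)<.16)&(p[:,2]>.012)&(p[:,2]<.024)]
def g(t):
    l=loc(q,t); return -np.exp(-((sd(l,-.084,.084,-.111,.111)/.003)**2)).sum()
r=DE(g,[(.43,.51),(-.38,-.29),(0,25)],seed=1,tol=1e-8); print('tray',r.x,r.fun,len(q))
m=(p[:,2]>.003)&(p[:,2]<.014)&(c.max(1)<75); L=loc(p,r.x); k=m&(sd(L,-.08,.08,-.11,.0)<0); print('pad dark n, med',k.sum(),np.median(L[k],axis=0)); k=m&(sd(L,-.08,.08,0,.11)<0); print(k.sum())
# isolator
q=p[(np.hypot(p[:,0]-.352,p[:,1]-.28)<.07)&(p[:,2]>.08)&(p[:,2]<.1)]
h=p[(np.hypot(p[:,0]-.352,p[:,1]-.28)<.08)&(p[:,2]>.053)&(p[:,2]<.066)]
fi=lambda t: np.minimum(np.maximum(sd(loc(q,t),-.033,.033,-.008,.008),0),.01).mean()+np.minimum(np.maximum(sd(loc(h,t),-.045,.045,-.045,.045),0),.01).mean()
r=DE(fi,[(.32,.38),(.25,.31),(-10,35)],seed=1,tol=1e-8); print('iso',r.x,r.fun)
```

```text
dock [ 0.53565077  0.22097381 66.66267228] 0.001138973253400441 2957 232
[[-0.064, -0.073], [-0.06, -0.07], [0.009, -0.001], [0.102, 0.07], [0.107, 0.073]]
tab -1 [ 0.07756974 -0.03506659] [ 0.06637837 -0.05206045] [ 0.08639511 -0.01748503]
tab 1 [0.07780184 0.03407279] [0.06600614 0.0180047 ] [0.08938518 0.05219034]
bay -1 z std 0.005032274177447352 0.06336656683776697
bay 1 z std 0.002617564536128943 0.06019520174043631
tray [ 0.46423389 -0.3374331  10.18605832] -714.3331010512501 1861
pad dark n, med 2419 [-0.00247173 -0.05583483]
191
iso [ 0.35257601  0.28033629 13.25595513] 0.0002582979129237323
```

```bash
cat >> h.py <<'E'
def loc2w(f,x,y):
    a=np.radians(f[2]); return np.array([f[0]+x*np.cos(a)-y*np.sin(a), f[1]+x*np.sin(a)+y*np.cos(a)])
DOCK=(.5357,.2210,66.7); TRAY=(.4642,-.3374,10.2); ISO=(.3526,.2803,13.25)
def down(yaw): # tool y axis at world angle yaw(deg), z down
    y=np.array([np.cos(np.radians(yaw)),np.sin(np.radians(yaw)),0]); z=np.array([0,0,-1.])
    return Ro.from_matrix(np.c_[np.cross(y,z),y,z])
def to(pos,yaw,s=None):
    s=s or bot.read_state(); R=Ro.from_rotvec(s['tcp_rot'])
    d=R.inv().apply(np.array(pos)-s['tool_pos'])/.1; w=(R.inv()*down(yaw)).as_rotvec()/.5
    print('t',round(s['time'],2),'pos',s['tool_pos'].round(4),'yaw',round(np.degrees(np.arctan2(*R.as_matrix()[1::-1,1])),1),'q6',s['q'][5].round(2),'F',s['wrist_force'].round(1),'w',round(s['width'],3),'g',round(s['grip_force'],1))
    print('shift units now axes',d.round(3),'len/.4',round(np.linalg.norm(d)/.4,1),'turn units',w.round(3),'/.24',round(np.linalg.norm(w)/.24,1))
    d2=down(yaw).inv().apply(np.array(pos)-s['tool_pos'])/.1; print('shift in target axes',d2.round(3))
E
python3 -c "
from h import *
to([.3526,.2803,.19],-76.75)"
```

```text
t 0.1 pos [0.2075 0.6416 0.2301] yaw 72.1 q6 -0.04 F [ 0.  -0.7 -0.1] w 0.999 g 0.0
shift units now axes [-2.493 -2.99   0.407] len/.4 9.8 turn units [-2.000e-03  5.000e-03  5.195e+00] /.24 21.6
shift in target axes [0.585 3.85  0.401]
```

Emit:
{"fn": "play_rows", "kwargs": {"moves": [[[0,0,0,-0.25,-0.3,0.04,50],[0,0,0,-0.25,-0.3,0.04,50],[0,0,0,-0.25,-0.3,0.04,50],[0,0,0,-0.25,-0.3,0.04,50],[0,0,0,-0.25,-0.3,0.04,50]]]}}

```text
time: 0.52
tool_pos: [0.2805, 0.4591, 0.2104]
tcp_rot: [-0.488, -3.103, 0.002]
wrist_force: [0.3, 0.0, -0.2]
width: 0.581
grip_force: 0.0
```

Emit:
{"fn": "play_rows", "kwargs": {"moves": [[[0,0,0,-0.25,-0.3,0.04,50],[0,0,0,-0.25,-0.3,0.04,50],[0,0,0,-0.25,-0.3,0.04,50],[0,0,0,-0.25,-0.3,0.04,50],[0,0,0,-0.25,-0.3,0.04,50]]]}}

```text
time: 0.93
tool_pos: [0.3532, 0.2779, 0.1908]
tcp_rot: [-0.488, -3.103, 0.001]
wrist_force: [0.4, -0.5, -0.4]
width: 0.586
grip_force: 0.0
```

Emit:
{"fn": "play_rows", "kwargs": {"moves": [[[0,0,0.24,0,0,0,50],[0,0,0.24,0,0,0,50],[0,0,0.24,0,0,0,50],[0,0,0.24,0,0,0,50],[0,0,0.24,0,0,0,50]]]}}

```text
time: 1.35
tool_pos: [0.3531, 0.2794, 0.1909]
tcp_rot: [-1.394, -2.815, 0.001]
wrist_force: [-1.6, 0.0, -1.0]
width: 0.585
grip_force: 0.0
```

Emit:
{"fn": "play_rows", "kwargs": {"moves": [[[0,0,0.24,0,0,0,50],[0,0,0.24,0,0,0,50],[0,0,0.24,0,0,0,50],[0,0,0.24,0,0,0,50],[0,0,0.24,0,0,0,50]]]}}

```text
time: 1.77
tool_pos: [0.3529, 0.2796, 0.1908]
tcp_rot: [-2.163, -2.278, 0.001]
wrist_force: [-0.2, 1.2, 0.4]
width: 0.583
grip_force: 0.0
```

Emit:
{"fn": "play_rows", "kwargs": {"moves": [[[0,0,0.24,0,0,0,50],[0,0,0.24,0,0,0,50],[0,0,0.24,0,0,0,50],[0,0,0.24,0,0,0,50],[0,0,0.24,0,0,0,50]]]}}

```text
time: 2.18
tool_pos: [0.3529, 0.2796, 0.1908]
tcp_rot: [2.74, 1.538, -0.001]
wrist_force: [0.4, 0.9, -0.1]
width: 0.582
grip_force: 0.0
```

Emit:
{"fn": "play_rows", "kwargs": {"moves": [[[0,0,0.24,0,0,0,50],[0,0,0.24,0,0,0,50],[0,0,0.24,0,0,0,50],[0,0,0.24,0,0,0,50],[0,0,0.24,0,0,0,50]]]}}

```text
time: 2.6
tool_pos: [0.3529, 0.2796, 0.1908]
tcp_rot: [3.071, 0.659, -0.001]
wrist_force: [0.3, 0.6, -1.0]
width: 0.586
grip_force: 0.0
```

```bash
python3 -c "
from h import *
to([.3526,.2803,.19],-76.75)
to([.3526,.2803,.069],-76.75)
c=cam('wrist'); save('wr1',c['image'])"
```

```text
t 2.6 pos [0.3529 0.2796 0.1908] yaw -65.8 q6 1.76 F [ 0.3  0.6 -1. ] w 0.586 g 0.0
shift units now axes [ 0.    -0.007  0.008] len/.4 0.0 turn units [0.001 0.002 0.383] /.24 1.6
shift in target axes [-0.001 -0.007  0.008]
t 2.6 pos [0.3529 0.2796 0.1908] yaw -65.8 q6 1.76 F [ 0.3  0.6 -1. ] w 0.586 g 0.0
shift units now axes [ 1.000e-03 -8.000e-03  1.218e+00] len/.4 3.0 turn units [0.001 0.002 0.383] /.24 1.6
shift in target axes [-1.000e-03 -7.000e-03  1.218e+00]
```

View pics/wr1.png

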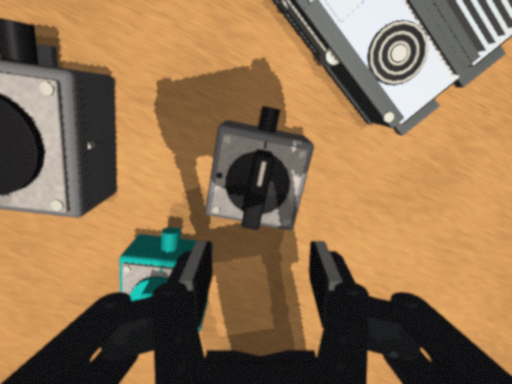

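The wrist view shows the small grey isolator with its bar at (258,188). The white line points at the gland at (268,118), so it is on. I'll align, descend and grip.

Emit:
{"fn": "play_rows", "kwargs": {"moves": [[[0,0,0.19,0,0,0,50],[0,0,0.19,0,0,0.2,50],[0,0,0,0,0,0.3,50],[0,0,0,0,0,0.3,50],[0,0,0,0,0,0.25,50]]]}}

```text
time: 3.07
tool_pos: [0.3526, 0.2794, 0.0846]
tcp_rot: [3.118, 0.379, -0.001]
wrist_force: [0.0, -0.2, 0.1]
width: 0.587
grip_force: 0.0
```

Emit:
{"fn": "play_rows", "kwargs": {"moves": [[[0,0,0,0,0,0.16,50],[0,0,0,0,0,0,0],[0,0,0,0,0,0,0],[0,0,0,0,0,0,0],[0,0,0,0,0,0,0]]], "newtons": 40}}

```text
time: 3.48
tool_pos: [0.3525, 0.2822, 0.0709]
tcp_rot: [-3.114, -0.371, 0.001]
wrist_force: [-3.4, 9.8, -9.6]
width: 0.182
grip_force: 43.9
```

```bash
python3 -c "
from h import *
to([.3526,.2803,.069],-76.75)
to([.3526,.2803,.069],13.25)"
```

```text
t 3.48 pos [0.3525 0.2822 0.0709] yaw -76.4 q6 1.95 F [-3.4  9.8 -9.6] w 0.182 g 43.9
shift units now axes [-0.004  0.019  0.019] len/.4 0.1 turn units [-0.01  -0.     0.012] /.24 0.1
shift in target axes [-0.004  0.019  0.019]
t 3.48 pos [0.3525 0.2822 0.0709] yaw -76.4 q6 1.95 F [-3.4  9.8 -9.6] w 0.182 g 43.9
shift units now axes [-0.004  0.019  0.019] len/.4 0.1 turn units [-0.008 -0.008 -3.13 ] /.24 13.0
shift in target axes [-0.019 -0.004  0.019]
```

Emit:
{"fn": "play_rows", "kwargs": {"moves": [[[0,0,0,0,-0.03,0,0],[0,0,-0.24,0,0,0,0],[0,0,-0.24,0,0,0,0],[0,0,-0.24,0,0,0,0],[0,0,-0.24,0,0,0,0]]]}}

```text
time: 3.9
tool_pos: [0.3525, 0.2826, 0.0709]
tcp_rot: [2.937, 1.114, 0.0]
wrist_force: [-0.9, -0.1, -5.8]
width: 0.176
grip_force: 44.6
```

Emit:
{"fn": "play_rows", "kwargs": {"moves": [[[0,0,-0.24,0,0,0,0],[0,0,-0.24,0,0,0,0],[0,0,-0.24,0,0,0,0],[0,0,-0.24,0,0,0,0],[0,0,-0.24,0,0,0,0]]]}}

```text
time: 4.32
tool_pos: [0.3524, 0.2826, 0.0709]
tcp_rot: [2.476, 1.933, 0.0]
wrist_force: [-0.9, -0.8, -5.5]
width: 0.177
grip_force: 44.5
```

Emit:
{"fn": "play_rows", "kwargs": {"moves": [[[0,0,-0.24,0,0,0,0],[0,0,-0.24,0,0,0,0],[0,0,-0.24,0,0,0,0],[0,0,-0.24,0,0,0,0],[0,0,0,0,0,0,0]]]}}

```text
time: 4.73
tool_pos: [0.3523, 0.2827, 0.0708]
tcp_rot: [-1.95, -2.463, 0.0]
wrist_force: [-2.1, -0.4, -3.7]
width: 0.178
grip_force: 44.6
```

```bash
python3 -c "
from h import *
to([.3526,.2803,.2],13.25)"
```

```text
t 4.73 pos [0.3523 0.2827 0.0708] yaw 13.2 q6 0.39 F [-2.1 -0.4 -3.7] w 0.178 g 44.6
shift units now axes [-0.024 -0.003 -1.292] len/.4 3.2 turn units [-0. -0. -0.] /.24 0.0
shift in target axes [-0.024 -0.003 -1.292]
```

Emit:
{"fn": "play_rows", "kwargs": {"moves": [[[0,0,0,0,0,0,50],[0,0,0,0,0,0,50],[0,0,0,0,0,0,50],[0,0,0,0,0,-0.2,50],[0,0,0,0,0,-0.3,50]]]}}

```text
time: 5.15
tool_pos: [0.3507, 0.2814, 0.1186]
tcp_rot: [-1.955, -2.457, 0.009]
wrist_force: [0.7, 0.5, -0.1]
width: 0.585
grip_force: 0.0
```

Emit:
{"fn": "play_rows", "kwargs": {"moves": [[[0,0,0,0,0,-0.4,0],[0,0,0,0,0,-0.4,0],[0,0,0.21,0,0,0,0],[0,0,0.21,0,0,0,0],[0,0,0.21,0,0,0,0]]]}}

```text
time: 5.57
tool_pos: [0.3539, 0.2836, 0.2028]
tcp_rot: [2.322, 2.115, 0.007]
wrist_force: [0.0, 0.9, -0.2]
width: -0.001
grip_force: 0.0
```

Emit:
{"fn": "play_rows", "kwargs": {"moves": [[[0,0,0.21,0,0,0,0],[0,0,0.21,0,0,0,0],[0,0,0.23,0,0,0,0]]]}}

```text
time: 5.82
tool_pos: [0.3532, 0.2831, 0.2013]
tcp_rot: [2.634, 1.711, 0.003]
wrist_force: [0.1, -0.1, 0.1]
width: -0.001
grip_force: 0.0
```

```bash
python3 -c "
from h import *
p=loc2w(DOCK,.125,-.035)
to([*p,.20],-23.3)
to([*p,.078],-23.3)
c=cam('scene'); W=world(c)
m=(np.hypot(W[...,0]-.3526,W[...,1]-.2815)<.05)&(W[...,2]>.08)&(W[...,2]<.1)
q=W[m][:,:2];e,v=np.linalg.eigh(np.cov(q.T));print(q.mean(0),v[:,1],np.sqrt(e),len(q))"
```

```text
t 5.82 pos [0.3532 0.2831 0.2013] yaw -24.0 q6 1.04 F [ 0.1 -0.1  0.1] w -0.001 g 0.0
shift units now axes [1.428 2.255 0.018] len/.4 6.7 turn units [ 0.002 -0.003 -0.024] /.24 0.1
shift in target axes [1.401 2.272 0.013]
t 5.82 pos [0.3532 0.2831 0.2013] yaw -24.0 q6 1.04 F [ 0.1 -0.1  0.1] w -0.001 g 0.0
shift units now axes [1.426 2.254 1.238] len/.4 7.4 turn units [ 0.002 -0.003 -0.024] /.24 0.1
shift in target axes [1.401 2.272 1.233]
[0.35532873 0.28235319] [-0.20972343  0.97776075] [0.00479496 0.01914558] 106
```

Emit:
{"fn": "play_rows", "kwargs": {"moves": [[[0,0,-0.024,0,0,0,0],[0,0,0,0.2,0.325,0,0],[0,0,0,0.2,0.325,0,0],[0,0,0,0.2,0.325,0,0],[0,0,0,0.2,0.325,0,0]]]}}

```text
time: 6.28
tool_pos: [0.5053, 0.3062, 0.2008]
tcp_rot: [2.615, 1.741, 0.002]
wrist_force: [0.1, 0.7, 0.1]
width: -0.002
grip_force: 0.0
```

Emit:
{"fn": "play_rows", "kwargs": {"moves": [[[0,0,0,0.2,0.325,0,0],[0,0,0,0.2,0.325,0,0],[0,0,0,0.2,0.325,0,0],[0,0,0,0,0,0.3,0],[0,0,0,0,0,0,0]]]}}

```text
time: 6.7
tool_pos: [0.6167, 0.322, 0.1652]
tcp_rot: [-2.616, -1.738, 0.01]
wrist_force: [-1.0, -0.7, -2.3]
width: 0.002
grip_force: 0.0
```

```bash
python3 -c "
from h import *
p=loc2w(DOCK,.125,-.035)
to([*p,.078],-23.3)
c=cam('side'); W=world(c); save('s2',c['image'][90:240,80:330].repeat(3,0).repeat(3,1))"
```

```text
t 6.7 pos [0.6167 0.322  0.1652] yaw -22.8 q6 0.84 F [-1.  -0.7 -2.3] w 0.002 g 0.0
shift units now axes [0.006 0.009 0.871] len/.4 2.2 turn units [-0.008  0.009  0.017] /.24 0.1
shift in target axes [0.002 0.006 0.872]
```

View pics/s2.png

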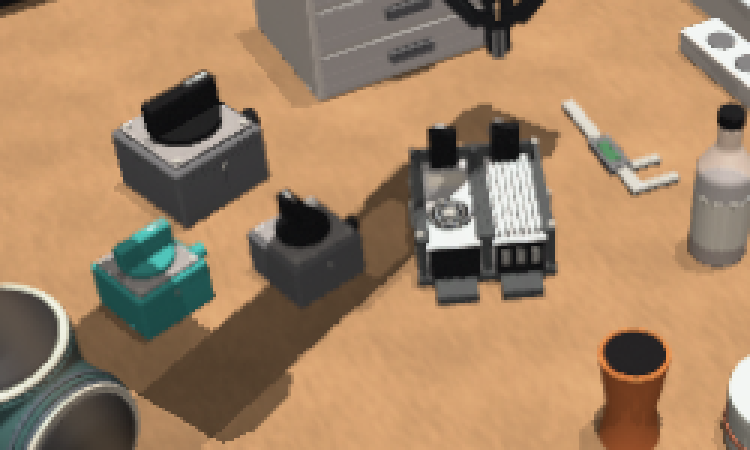

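The isolator bar at (295,215) now stands a quarter turn on. The shut fingers at (498,45) are behind the finned bay's tab at (505,140). Next I descend and push slowly.

Emit:
{"fn": "play_rows", "kwargs": {"moves": [[[0,0,0,0,0,0.3,0],[0,0,0,0,0,0.3,0],[0,0,0,0,0,0.27,0],[0,0,0,-0.15,0,0,0],[0,0,0,-0.15,0,0,0]]]}}

```text
time: 7.17
tool_pos: [0.602, 0.2952, 0.0811]
tcp_rot: [-2.614, -1.74, 0.008]
wrist_force: [2.5, 6.2, -2.7]
width: -0.001
grip_force: 1.8
```

Emit:
{"fn": "play_rows", "kwargs": {"moves": [[[0,0,0,-0.1,0,0,0],[0,0,0,-0.1,0,0,0],[0,0,0,-0.1,0,0,0],[0,0,0,-0.1,0,0,0]]]}}

```text
time: 7.5
tool_pos: [0.5897, 0.2613, 0.0848]
tcp_rot: [-2.615, -1.736, -0.01]
wrist_force: [3.3, 9.5, -6.0]
width: -0.003
grip_force: 5.0
```

```bash
python3 -c "
from h import *
p=loc2w(DOCK,.036,-.035)
to([*p,.078],-23.3)"
```

```text
t 7.5 pos [0.5897 0.2613 0.0848] yaw -22.9 q6 0.77 F [ 3.3  9.5 -6. ] w -0.003 g 5.0
shift units now axes [-0.225  0.011  0.066] len/.4 0.6 turn units [ 0.002 -0.013  0.016] /.24 0.1
shift in target axes [-0.224  0.013  0.068]
```

Emit:
{"fn": "play_rows", "kwargs": {"moves": [[[0,0,0,-0.09,0,0.03,0],[0,0,0,-0.09,0,0,0],[0,0,0,-0.06,0,0,0],[0,0,0,0,0,0,0]]]}}

```text
time: 7.83
tool_pos: [0.5821, 0.2416, 0.0839]
tcp_rot: [-2.615, -1.733, -0.019]
wrist_force: [2.9, 14.7, -1.7]
width: 0.004
grip_force: 7.4
```

```bash
cat >> h.py <<'E'
def look():
    for n in ('scene','side'):
        c=cam(n); W=world(c).reshape(-1,3); ok=~np.isnan(W[:,0]); W=W[ok]; col=c['image'].reshape(-1,3)[ok].astype(int)
        a=np.radians(DOCK[2]); d=W[:,:2]-DOCK[:2]; lx=d@[np.cos(a),np.sin(a)]; ly=d@[-np.sin(a),np.cos(a)]
        m=(abs(ly+.035)<.018)&(W[:,2]>.05)&(W[:,2]<.075)&(lx<.02)&(lx>-.3)
        t=(abs(abs(ly)-.035)<.014)&(W[:,2]>.085)&(W[:,2]<.106)&(abs(lx)<.1)
        print(n,'module top x min',np.percentile(lx[m],[1,5]).round(3) if m.any() else None,'tabs a,b',[ (lx[t&(ly*s>0)].mean().round(3),(t&(ly*s>0)).sum()) for s in (1,-1)])
E
python3 -c "
from h import *
p=loc2w(DOCK,.036,-.035)
to([*p,.078],-23.3); look()"
```

```text
t 7.83 pos [0.5821 0.2416 0.0839] yaw -22.9 q6 0.75 F [ 2.9 14.7 -1.7] w 0.004 g 7.4
shift units now axes [-0.013  0.005  0.059] len/.4 0.2 turn units [ 0.007 -0.025  0.012] /.24 0.1
shift in target axes [-0.013  0.005  0.059]
scene module top x min [-0.122 -0.114] tabs a,b [(np.float64(0.082), np.int64(39)), (np.float64(0.043), np.int64(23))]
side module top x min [-0.121 -0.117] tabs a,b [(np.float64(0.075), np.int64(52)), (np.float64(0.019), np.int64(59))]
```

Emit:
{"fn": "play_rows", "kwargs": {"moves": [[[0,0,0,-0.04,0,0,0],[0,0,0,0,0,0,0],[0,0,0,0,0,0,0]]]}}

```text
time: 8.18
tool_pos: [0.5821, 0.2414, 0.084]
tcp_rot: [-2.613, -1.732, -0.027]
wrist_force: [6.8, 23.8, -6.7]
width: -0.001
grip_force: 12.2
```

```bash
python3 -c "
from h import *
p=loc2w(DOCK,.036,-.035)
to([*p,.078],-23.3); look()"
```

```text
t 8.18 pos [0.5821 0.2414 0.084 ] yaw -22.9 q6 0.74 F [ 6.8 23.8 -6.7] w -0.001 g 12.2
shift units now axes [-0.011  0.004  0.06 ] len/.4 0.2 turn units [ 0.009 -0.036  0.013] /.24 0.2
shift in target axes [-0.01   0.005  0.06 ]
scene module top x min [-0.123 -0.115] tabs a,b [(np.float64(0.082), np.int64(34)), (np.float64(0.044), np.int64(19))]
side module top x min [-0.122 -0.119] tabs a,b [(np.float64(0.076), np.int64(49)), (np.float64(0.019), np.int64(59))]
```

Emit:
{"fn": "play_rows", "kwargs": {"moves": [[[0,0,0,0.1,0,0,0],[0,0,0,0.16,0,0,0],[0,0,0,0.2,0,0,0],[0,0,0,0.2,0,0,0],[0,0,0,0.3,0,0,0]]]}}

```text
time: 8.7
tool_pos: [0.616, 0.3215, 0.0828]
tcp_rot: [2.617, 1.737, 0.002]
wrist_force: [0.2, -0.4, -0.4]
width: -0.001
grip_force: 0.0
```

Emit:
{"fn": "play_rows", "kwargs": {"moves": [[[0,0,0,0,0,-0.3,0],[0,0,0,0,0,-0.4,85],[0,0,0,0,0,-0.3,85]]]}}

```text
time: 8.95
tool_pos: [0.6155, 0.3221, 0.1831]
tcp_rot: [2.616, 1.739, 0.001]
wrist_force: [1.2, 0.6, 1.6]
width: 0.269
grip_force: 0.0
```

```bash
python3 -c "
from h import *
p=loc2w(DOCK,-.092,-.035)
to([*p,.18],-23.3); look()"
```

```text
t 8.95 pos [0.6155 0.3221 0.1831] yaw -22.8 q6 0.84 F [1.2 0.6 1.6] w 0.269 g 0.0
shift units now axes [-2.164 -0.004  0.031] len/.4 5.4 turn units [ 0.001 -0.     0.019] /.24 0.1
shift in target axes [-2.164  0.017  0.031]
scene module top x min [-0.122 -0.111] tabs a,b [(np.float64(0.084), np.int64(29)), (np.float64(0.082), np.int64(34))]
side module top x min [-0.122 -0.119] tabs a,b [(np.float64(0.074), np.int64(49)), (np.float64(0.074), np.int64(52))]
```

Emit:
{"fn": "play_rows", "kwargs": {"moves": [[[0,0,0.02,0,0,0,85],[0,0,0,-0.36,0,0,85],[0,0,0,-0.36,0,0,85],[0,0,0,-0.36,0,0,85],[0,0,0,-0.36,0,0,85]]]}}

```text
time: 9.47
tool_pos: [0.5559, 0.1877, 0.1787]
tcp_rot: [-2.625, -1.724, 0.005]
wrist_force: [0.3, 0.5, 0.2]
width: 0.996
grip_force: 0.0
```

Emit:
{"fn": "play_rows", "kwargs": {"moves": [[[0,0,0,-0.36,0,0,85],[0,0,0,-0.36,0,0,85],[0,0,0,0,0,0.2,85],[0,0,0,0,0,0.2,85],[0,0,0,0,0,0,85]]]}}

```text
time: 9.88
tool_pos: [0.5249, 0.1215, 0.1355]
tcp_rot: [-2.625, -1.719, 0.013]
wrist_force: [-1.4, 0.2, -0.1]
width: 0.994
grip_force: 0.0
```

```bash
python3 -c "
from h import *
p=loc2w(DOCK,-.092,-.035)
to([*p,.024],-23.3)
c=cam('wrist'); W=world(c); save('wr2',c['image'])
a=np.radians(DOCK[2]);d=W[...,:2]-DOCK[:2];lx=d@[np.cos(a),np.sin(a)];ly=d@[-np.sin(a),np.cos(a)]
m=(W[...,2]>.045)&(W[...,2]<.075)&(lx<-.07)&(lx>-.15)&(abs(ly+.035)<.06)
print('module y',np.percentile(ly[m],[1,5,50,95,99]).round(4),'x',np.percentile(lx[m],[1,5]),m.sum())"
```

```text
t 9.88 pos [0.5249 0.1215 0.1355] yaw -23.6 q6 0.59 F [-1.4  0.2 -0.1] w 0.994 g 0.0
shift units now axes [0.043 0.064 1.115] len/.4 2.8 turn units [-0.015  0.01  -0.009] /.24 0.1
shift in target axes [0.037 0.056 1.115]
module y [-0.0615 -0.0592 -0.0335 -0.0074 -0.0051] x [-0.11912266 -0.11596245] 4391
```

View pics/wr2.png

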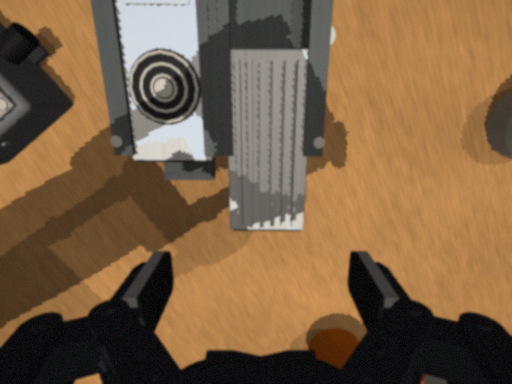

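The finned module sits between the fingers: its front edge is at (267,230) and the fingers are at columns 170 and 352. Next I descend, grip and draw.

Emit:
{"fn": "play_rows", "kwargs": {"moves": [[[0,0,0,0.04,0.05,0,85],[0,0,0,0,0,0.3,85],[0,0,0,0,0,0.3,85],[0,0,0,0,0,0.3,85],[0,0,0,0,0,0.21,85]]]}}

```text
time: 10.35
tool_pos: [0.5363, 0.1256, 0.0282]
tcp_rot: [2.626, 1.724, -0.0]
wrist_force: [-0.2, 0.3, 0.4]
width: 0.997
grip_force: 0.0
```

Emit:
{"fn": "play_rows", "kwargs": {"moves": [[[0,0,0,0,0,0,85],[0,0,0,0,0,0,0],[0,0,0,0,0,0,0],[0,0,0,0,0,0,0],[0,0,0,0,0,0,0]]], "newtons": 50}}

```text
time: 10.77
tool_pos: [0.5369, 0.1257, 0.0318]
tcp_rot: [2.626, 1.724, 0.003]
wrist_force: [-5.1, 2.2, 6.8]
width: 0.676
grip_force: 53.8
```

```bash
python3 -c "
from h import *
p=loc2w(DOCK,-.122,-.034)
to([*p,.024],-23.3)"
```

```text
t 10.77 pos [0.5369 0.1257 0.0318] yaw -23.4 q6 0.59 F [-5.1  2.2  6.8] w 0.676 g 53.8
shift units now axes [-0.35  -0.047  0.078] len/.4 0.9 turn units [ 0.002 -0.003 -0.005] /.24 0.0
shift in target axes [-0.349 -0.048  0.078]
```

Emit:
{"fn": "play_rows", "kwargs": {"moves": [[[0,0,0,0,-0.04,0,0],[0,0,0,-0.09,0,0,0],[0,0,0,-0.09,0,0,0],[0,0,0,-0.09,0,0,0],[0,0,0,-0.06,0,0,0]]]}}

```text
time: 11.18
tool_pos: [0.5211, 0.0961, 0.0312]
tcp_rot: [2.627, 1.72, 0.008]
wrist_force: [3.5, 5.4, 4.7]
width: 0.672
grip_force: 53.5
```

```bash
python3 -c "
from h import *
p=loc2w(DOCK,-.122,-.034)
to([*p,.024],-23.3);look()"
```

```text
t 11.18 pos [0.5211 0.0961 0.0312] yaw -23.6 q6 0.54 F [3.5 5.4 4.7] w 0.672 g 53.5
shift units now axes [-0.016 -0.021  0.072] len/.4 0.2 turn units [ 0.008 -0.007 -0.009] /.24 0.1
shift in target axes [-0.015 -0.02   0.072]
scene module top x min [-0.14  -0.131] tabs a,b [(np.float64(0.082), np.int64(38)), (np.float64(0.082), np.int64(44))]
side module top x min [-0.155 -0.154] tabs a,b [(np.float64(0.074), np.int64(52)), (np.float64(nan), np.int64(0))]h.py:34: RuntimeWarning: Mean of empty slice.
  print(n,'module top x min',np.percentile(lx[m],[1,5]).round(3) if m.any() else None,'tabs a,b',[ (lx[t&(ly*s>0)].mean().round(3),(t&(ly*s>0)).sum()) for s in (1,-1)])
  ret = ret.dtype.type(ret / rcount)
```

Emit:
{"fn": "play_rows", "kwargs": {"moves": [[[0,0,0,0,0,0,85],[0,0,0,0,0,0,85],[0,0,0,0.1,0,0,85],[0,0,0,0.1,0,0,85],[0,0,0,0.1,0,0,85]]]}}

```text
time: 11.7
tool_pos: [0.531, 0.1244, 0.0288]
tcp_rot: [-2.627, -1.722, 0.001]
wrist_force: [-0.6, -0.9, -0.1]
width: 0.994
grip_force: 0.0
```

```bash
python3 -W ignore -c "
from h import *
p=loc2w(DOCK,-.091,-.034)
to([*p,.022],-23.3);look()"
```

```text
t 11.7 pos [0.531  0.1244 0.0288] yaw -23.5 q6 0.59 F [-0.6 -0.9 -0.1] w 0.994 g 0.0
shift units now axes [-0.004  0.001  0.068] len/.4 0.2 turn units [-0.001  0.001 -0.007] /.24 0.0
shift in target axes [-0.004  0.001  0.068]
scene module top x min [-0.108 -0.101] tabs a,b [(np.float64(0.024), np.int64(58)), (np.float64(0.071), np.int64(45))]
side module top x min [-0.155 -0.152] tabs a,b [(np.float64(0.024), np.int64(75)), (np.float64(-0.096), np.int64(4))]
```

Emit:
{"fn": "play_rows", "kwargs": {"moves": [[[0,0,0,0,0,0.065,85],[0,0,0,0,0,0,0],[0,0,0,0,0,0,0],[0,0,0,0,0,0,0],[0,0,0,0,0,0,0]]], "newtons": 70}}

```text
time: 12.22
tool_pos: [0.5309, 0.1234, 0.0226]
tcp_rot: [2.627, 1.722, -0.0]
wrist_force: [1.0, -0.7, -1.2]
width: 0.668
grip_force: 75.8
```

```bash
python3 -W ignore -c "
from h import *
p=loc2w(DOCK,-.181,-.034)
to([*p,.022],-23.3);look()"
```

```text
t 12.22 pos [0.5309 0.1234 0.0226] yaw -23.5 q6 0.59 F [ 1.  -0.7 -1.2] w 0.668 g 75.8
shift units now axes [-0.895  0.001  0.006] len/.4 2.2 turn units [-0.     0.    -0.007] /.24 0.0
shift in target axes [-0.895 -0.002  0.006]
scene module top x min [-0.102 -0.096] tabs a,b [(np.float64(0.058), np.int64(47)), (np.float64(0.058), np.int64(55))]
side module top x min [-0.156 -0.153] tabs a,b [(np.float64(0.071), np.int64(53)), (np.float64(-0.098), np.int64(9))]
```

Emit:
{"fn": "play_rows", "kwargs": {"moves": [[[0,0,0,-0.08,0,0,0],[0,0,0,-0.15,0,-0.01,0],[0,0,0,-0.15,0,0,0],[0,0,0,-0.15,0,0,0],[0,0,0,-0.15,0,0,0]]]}}

```text
time: 12.73
tool_pos: [0.5014, 0.0595, 0.0228]
tcp_rot: [-2.626, -1.722, 0.004]
wrist_force: [-0.7, -1.0, -5.0]
width: 0.669
grip_force: 75.3
```

```bash
python3 -W ignore -c "
from h import *
p=loc2w(DOCK,-.161,-.034)
to([*p,.18],-23.3);look()"
```

```text
t 12.73 pos [0.5014 0.0595 0.0228] yaw -23.5 q6 0.48 F [-0.7 -1.  -5. ] w 0.669 g 75.3
shift units now axes [ 0.007  0.012 -1.572] len/.4 3.9 turn units [-0.005  0.003 -0.007] /.24 0.0
shift in target axes [ 0.009  0.016 -1.572]
scene module top x min [-0.174 -0.169] tabs a,b [(np.float64(0.082), np.int64(40)), (np.float64(0.081), np.int64(41))]
side module top x min [-0.228 -0.226] tabs a,b [(np.float64(0.075), np.int64(53)), (np.float64(nan), np.int64(0))]
```

Emit:
{"fn": "play_rows", "kwargs": {"moves": [[[0,0,0,0,0,-0.2,0],[0,0,0,0,0,-0.35,0],[0,0,0,0,0,-0.35,0],[0,0,0,0,0,-0.35,0],[0,0,0,0,0,-0.35,0]]]}}

```text
time: 13.25
tool_pos: [0.5024, 0.0606, 0.1844]
tcp_rot: [-2.627, -1.721, 0.003]
wrist_force: [0.5, -0.6, -5.2]
width: 0.672
grip_force: 77.4
```

Emit:
{"fn": "play_rows", "kwargs": {"moves": [[[0,0,0.22,0,0,0,0],[0,0,0.22,0,0,0,0],[0,0,0.22,0,0,0,0],[0,0,0.22,0,0,0,0],[0,0,0.22,0,0,0,0]]]}}

```text
time: 13.67
tool_pos: [0.5026, 0.0607, 0.1829]
tcp_rot: [-2.999, -0.935, 0.003]
wrist_force: [-0.6, -0.2, -6.2]
width: 0.67
grip_force: 77.9
```

Emit:
{"fn": "play_rows", "kwargs": {"moves": [[[0,0,0.22,0,0,0,0],[0,0,0.22,0,0,0,0],[0,0,0.22,0,0,0,0],[0,0,0.21,0,0,0,0],[0,0,0,0,0,0,0]]]}}

```text
time: 14.08
tool_pos: [0.5026, 0.0607, 0.1828]
tcp_rot: [-3.13, -0.271, 0.003]
wrist_force: [-0.9, -0.5, -5.0]
width: 0.667
grip_force: 77.7
```

```bash
python3 -W ignore -c "
from h import *
p=loc2w(TRAY,0,-.055); print(p)
to([*p,.18],-79.8)
print(np.degrees(np.linalg.norm(Ro.from_rotvec(bot.read_state()['tcp_rot']).as_matrix()[:2,2])))"
```

```text
[ 0.47393966 -0.39153076]
t 14.08 pos [0.5026 0.0607 0.1828] yaw -80.1 q6 1.47 F [-0.9 -0.5 -5. ] w 0.667 g 77.7
shift units now axes [-1.059  4.406  0.029] len/.4 11.3 turn units [-0.001  0.004 -0.011] /.24 0.0
shift in target axes [-1.083  4.4    0.028]
0.12131822985663764
```

Emit:
{"fn": "play_rows", "kwargs": {"moves": [[[0,0,-0.01,-0.07,0.29,0,0],[0,0,0,-0.07,0.29,0,0],[0,0,0,-0.07,0.29,0,0],[0,0,0,-0.07,0.29,0,0],[0,0,0,-0.07,0.29,0,0]]]}}

```text
time: 14.5
tool_pos: [0.4942, -0.0889, 0.1832]
tcp_rot: [-3.128, -0.289, 0.002]
wrist_force: [0.3, -0.6, -5.9]
width: 0.669
grip_force: 78.0
```

Emit:
{"fn": "play_rows", "kwargs": {"moves": [[[0,0,0,-0.07,0.29,0,0],[0,0,0,-0.07,0.29,0,0],[0,0,0,-0.07,0.29,0,0],[0,0,0,-0.07,0.29,0,0],[0,0,0,-0.07,0.29,0,0]]]}}

```text
time: 14.92
tool_pos: [0.4858, -0.2379, 0.1831]
tcp_rot: [-3.128, -0.288, 0.002]
wrist_force: [0.7, 0.2, -6.0]
width: 0.666
grip_force: 78.0
```

Emit:
{"fn": "play_rows", "kwargs": {"moves": [[[0,0,0,-0.07,0.29,0,0],[0,0,0,-0.07,0.29,0,0],[0,0,0,-0.07,0.29,0,0],[0,0,0,-0.07,0.29,0,0],[0,0,0,-0.07,0.29,0,0]]]}}

```text
time: 15.33
tool_pos: [0.4774, -0.3867, 0.1829]
tcp_rot: [-3.127, -0.288, 0.002]
wrist_force: [0.6, -0.0, -5.6]
width: 0.668
grip_force: 77.9
```

```bash
cat >> h.py <<'E'
def modtray():
    out=[]
    for n in ('scene','side'):
        c=cam(n); W=world(c).reshape(-1,3); col=c['image'].reshape(-1,3).astype(int)
        s=bot.read_state()['tool_pos']
        m=(np.hypot(W[:,0]-s[0],W[:,1]-s[1])<.09)&(abs(W[:,2]-(s[2]+.04))<.02)
        out.append(W[m&(col.min(1)>90)])
    q=np.vstack(out); a=np.radians(TRAY[2]); d=q[:,:2]-loc2w(TRAY,0,-.055)
    l=np.c_[d@[np.cos(a),np.sin(a)],d@[-np.sin(a),np.cos(a)]]
    print('in pad frame: min,max',np.percentile(l,[2,98],axis=0).round(3).tolist(),[len(o) for o in out],'top z',np.percentile(q[:,2],[5,50,95]).round(3))
    print(' rect',cv2.minAreaRect((q[:,:2]*1000).astype(np.float32)))
E
python3 -W ignore -c "
from h import *
p=loc2w(TRAY,0,-.055)
to([*p,.06],-79.8)
modtray()
c=cam('side'); save('s3',c['image'][150:384,220:470].repeat(3,1).repeat(2,0)[:, :])"
```

```text
t 15.33 pos [ 0.4774 -0.3867  0.1829] yaw -79.5 q6 0.67 F [ 0.6 -0.  -5.6] w 0.668 g 77.9
shift units now axes [-0.042  0.043  1.229] len/.4 3.1 turn units [-0.003  0.002  0.011] /.24 0.0
shift in target axes [-0.043  0.042  1.229]
in pad frame: min,max [[-0.059, -0.032], [0.073, 0.031]] [203, 818] top z [0.208 0.22  0.23 ]
 rect ((482.1910095214844, -390.4166259765625), (142.20541381835938, 70.17867279052734), 14.658249855041504)
```

View pics/s3.png

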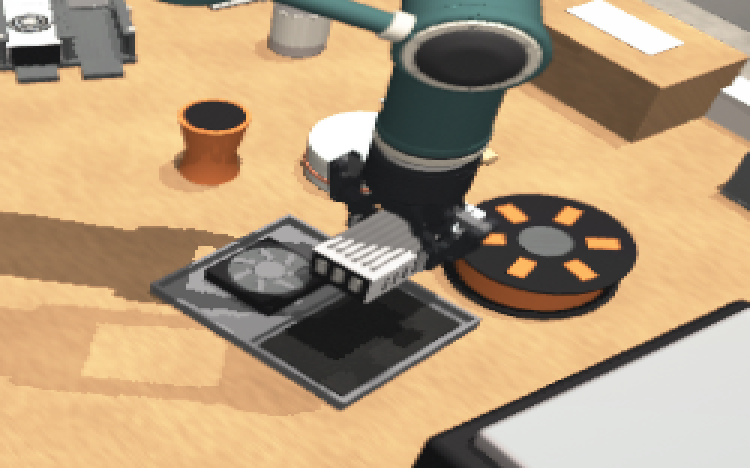

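The finned module hangs fins up over the pad, around (370,260) in the picture, and the fan at (265,270) is clear. I'll lower it.

Emit:
{"fn": "play_rows", "kwargs": {"moves": [[[0,0,0.01,-0.06,0.02,0,0],[0,0,0,0,0,0.3,0],[0,0,0,0,0,0.35,0],[0,0,0,0,0,0.35,0],[0,0,0,0,0,0.25,0]]]}}

```text
time: 15.9
tool_pos: [0.4712, -0.3859, 0.0557]
tcp_rot: [-3.126, -0.279, 0.005]
wrist_force: [-0.4, -0.4, -6.7]
width: 0.671
grip_force: 78.4
```

Emit:
{"fn": "play_rows", "kwargs": {"moves": [[[0,0,0,0,0,0.15,0],[0,0,0,0,0,0.06,0],[0,0,0,0,0,0.03,0],[0,0,0,0,0,0,0]]]}}

```text
time: 16.23
tool_pos: [0.4732, -0.388, 0.0349]
tcp_rot: [-3.129, -0.278, 0.0]
wrist_force: [-0.9, -0.2, -5.7]
width: 0.669
grip_force: 78.3
```

```bash
python3 -W ignore -c "
from h import *
p=loc2w(TRAY,0,-.055)
to([*p,.021],-79.8)
modtray()"
```

```text
t 16.23 pos [ 0.4732 -0.388   0.0349] yaw -79.9 q6 0.67 F [-0.9 -0.2 -5.7] w 0.669 g 78.3
shift units now axes [0.001 0.036 0.139] len/.4 0.4 turn units [-0.001  0.    -0.002] /.24 0.0
shift in target axes [0.001 0.036 0.139]
in pad frame: min,max [[-0.062, -0.027], [0.068, 0.031]] [177, 692] top z [0.064 0.073 0.082]
 rect ((476.1822204589844, -387.9528503417969), (137.68804931640625, 67.04822540283203), 13.121487617492676)
```

Centre offsets are within about 3 mm. I'll lower until it makes contact.

Emit:
{"fn": "play_rows", "kwargs": {"moves": [[[0,0,0,-0.02,0.02,0.04,0],[0,0,0,0,0,0.03,0],[0,0,0,0,0,0.03,0],[0,0,0,0,0,0.02,0],[0,0,0,0,0,0,0]]]}}

```text
time: 16.75
tool_pos: [0.4711, -0.3905, 0.0222]
tcp_rot: [-3.129, -0.275, 0.001]
wrist_force: [0.8, -0.2, -5.8]
width: 0.668
grip_force: 78.4
```

Emit:
{"fn": "play_rows", "kwargs": {"moves": [[[0,0,0,0,0,0.015,0],[0,0,0,0,0,0,0]]]}}

```text
time: 16.92
tool_pos: [0.4714, -0.3907, 0.021]
tcp_rot: [-3.129, -0.276, 0.0]
wrist_force: [-0.6, 0.1, -5.2]
width: 0.667
grip_force: 78.4
```

```bash
python3 -W ignore -c "
from h import *
p=loc2w(TRAY,0,-.055)
to([*p,.021],-79.8)
modtray()"
```

```text
t 16.92 pos [ 0.4714 -0.3907  0.021 ] yaw -79.9 q6 0.66 F [-0.6  0.1 -5.2] w 0.667 g 78.4
shift units now axes [ 0.023  0.013 -0.   ] len/.4 0.1 turn units [-0.001  0.001 -0.004] /.24 0.0
shift in target axes [ 0.023  0.013 -0.   ]
in pad frame: min,max [[-0.065, -0.028], [0.066, 0.029]] [163, 702] top z [0.048 0.058 0.068]
 rect ((474.5954284667969, -392.41455078125), (136.48757934570312, 64.87212371826172), 10.259358406066895)
```

Emit:
{"fn": "play_rows", "kwargs": {"moves": [[[0,0,0,0,0,0.01,0],[0,0,0,0,0,0,0]]]}}

```text
time: 17.18
tool_pos: [0.4718, -0.3909, 0.0208]
tcp_rot: [3.129, 0.276, 0.0]
wrist_force: [0.1, 1.3, -3.9]
width: 0.666
grip_force: 78.7
```

Emit:
{"fn": "play_rows", "kwargs": {"moves": [[[0,0,0,0,0,0.01,0],[0,0,0,0,0,0,0]]]}}

```text
time: 17.35
tool_pos: [0.4719, -0.391, 0.0207]
tcp_rot: [3.129, 0.276, 0.001]
wrist_force: [-1.9, 1.9, 3.5]
width: 0.675
grip_force: 79.6
```

Emit:
{"fn": "play_rows", "kwargs": {"moves": [[[0,0,0,0,0,0.01,0],[0,0,0,0,0,0,0]]]}}

```text
time: 17.52
tool_pos: [0.4719, -0.391, 0.0206]
tcp_rot: [3.129, 0.276, 0.0]
wrist_force: [-4.5, 4.6, 11.5]
width: 0.669
grip_force: 80.3
```

It has landed on the pad. I'll ease off, open partly to stay clear of the divider, and rise.

Emit:
{"fn": "play_rows", "kwargs": {"moves": [[[0,0,0,0,0,-0.015,0],[0,0,0,0,0,0,68],[0,0,0,0,0,0,68],[0,0,0,0,0,0,68],[0,0,0,0,0,0,68]]]}}

```text
time: 17.93
tool_pos: [0.472, -0.3912, 0.02]
tcp_rot: [3.129, 0.276, 0.001]
wrist_force: [-0.0, -0.1, -0.3]
width: 0.798
grip_force: 0.0
```

Emit:
{"fn": "play_rows", "kwargs": {"moves": [[[0,0,0,0,0,-0.1,68],[0,0,0,0,0,-0.2,68],[0,0,0,0,0,-0.35,68],[0,0,0,0,0,-0.4,68],[0,0,0,0,0,-0.4,68]]]}}

```text
time: 18.35
tool_pos: [0.471, -0.3903, 0.1661]
tcp_rot: [-3.128, -0.276, 0.002]
wrist_force: [0.6, -0.3, 0.1]
width: 0.8
grip_force: 0.0
```

Emit:
{"fn": "play_rows", "kwargs": {"moves": [[[0,0,0,0,0,0,68],[0,0,0,0,0,0,68],[0,0,0,0,0,0,68]]]}}

```text
time: 18.6
tool_pos: [0.4717, -0.3909, 0.1656]
tcp_rot: [3.129, 0.276, 0.001]
wrist_force: [-0.9, 0.4, -0.1]
width: 0.796
grip_force: 0.0
```

```bash
python3 -W ignore -c "
from h import *
to([.47,-.39,.2],-79.8); look()
c=cam('side'); W=world(c); col=c['image'].astype(int)
m=(np.hypot(W[...,0]-.474,W[...,1]+.391)<.09)&(W[...,2]>.04)&(W[...,2]<.08)
a=np.radians(TRAY[2]);d=W[m][:,:2]-loc2w(TRAY,0,-.055);l=np.c_[d@[np.cos(a),np.sin(a)],d@[-np.sin(a),np.cos(a)]]
print(np.percentile(l,[2,98],axis=0),np.percentile(W[m][:,2],[5,50,95]))
I=c['image']; save('s4',cv2.resize(I,(800,600)))
c=cam('scene');W=world(c);m=(np.hypot(W[...,0]-.3526,W[...,1]-.2815)<.05)&(W[...,2]>.08)&(W[...,2]<.1)
q=W[m][:,:2];e,v=np.linalg.eigh(np.cov(q.T));print('iso',v[:,1])"
```

```text
t 18.6 pos [ 0.4717 -0.3909  0.1656] yaw -79.9 q6 0.66 F [-0.9  0.4 -0.1] w 0.796 g 0.0
shift units now axes [-0.015 -0.011 -0.344] len/.4 0.9 turn units [ 0.002 -0.002 -0.004] /.24 0.0
shift in target axes [-0.015 -0.012 -0.344]
scene module top x min None tabs a,b [(np.float64(0.082), np.int64(41)), (np.float64(0.082), np.int64(45))]
side module top x min None tabs a,b [(np.float64(0.074), np.int64(52)), (np.float64(0.072), np.int64(11))]
[[-0.06601679 -0.02836023]
 [ 0.06080416  0.02956226]] [0.04632305 0.05775662 0.0671486 ]
iso [-0.23781994  0.97130926]
```

View pics/s4.png

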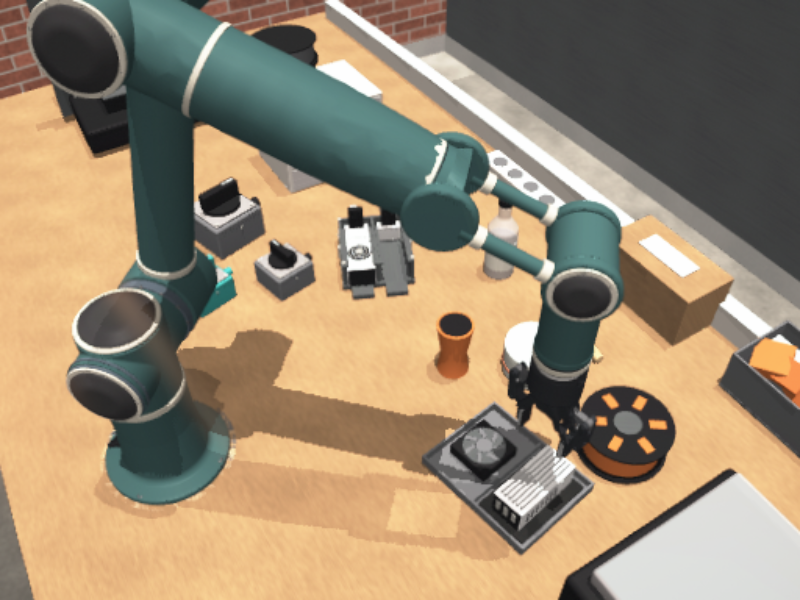

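The module lies fins up on the pad at (535,490). The isolator at (284,262) is off, both tabs are home, the grille module at (357,253) is in its bay, and the other things are unmoved.

```bash
python3 -c "
from workcell import bot
print(bot.finish_job())"
```

```text
the job is handed in; nothing more can be done
None
```

I handed the job in at about 18.6 s of the 64 s limit. In the last images the isolator was off, both ejectors were home, and the finned module lay centred, fins up, on the pad; the hand-in returned no verdict.

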